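# Mount a jar arm on the rod of a coating stand

### The arm

A 6-joint arm with a two-finger parallel gripper is mounted at the origin on the work surface. World frame = base frame: x ahead of the robot, y to its left, z up, the work surface at z = 0. Lengths are in m, angles in rad, forces in N, time in s.
With the tool pointing down it reaches from about 0.35 to 0.975 m from the base axis. Payload 4.9 kg.
Tool frame: the origin (TCP) lies at the very end of the fingers, on their centre line; the grasp point (between the pads) lies r.grip_depth behind it (r.grip_depth is the distance from the TCP to the grasp point, in m); z points along the fingers, y is the line along which they close (so a half turn about z gives the same grasp; the last joint's range is limited). The gripper opens to 85 mm and grips with 20 to 120 N. Pads are 22 mm wide; open, the fingers measure 114 mm over their backs; the gripper's body (76 mm by 85 mm) begins 54 mm behind the grasp point. The pads swing forward as they close: fully open they stand 13 mm farther back than shut.
Start: joints at [-1.403, 0.053, 1.613, -0, 1.476, -0.119], TCP at [0.177, -0.599, 0.231] pointing down, gripper open.
Joint ranges: [-3.01, 3.01], [-1.01, 2.22], [0.06, 2.58], [-1.02, 4.17], [0.09, 2.62], [-3.14, 3.14]. Speed limits (rad/s): [2.57, 2.57, 3.14, 3.14, 3.14, 3.14].

### API

Orientations are given as a rotation vector (axis times angle).
In Python, from cell import r gives the robot as it stands.
- The arm moves only by the shell command python3 -m crank 'ROWS'. ROWS is JSON, a list of rows, each a list of 5 numbers: the shift along the tool's x, y, z in units of 25 mm (1.0 is 25 mm), then the turn about the tool's z in units of 8 degrees (1.0 is 8 degrees), then the opening, from 0 (shut) to 1 (fully open). A call has 1 to 8 rows; each row shifts and turns the commanded pose from where the row before left it, along the tool's axes as they then stand; what a row does not reach is not made up. A row lasts 1/10 s, in which the tool goes at most 50 mm and 8.59 degrees, less where a joint would pass 70% of its speed; a pose out of reach is approached as far as the arm can. A call is refused whole if a number of a shift passes 1 or a number of a turn 1, either way. A call with a gripper value outside its range is refused whole. The fingers move at their own pace and stop on an object; the grip force is fixed at half the most. Time passes only in rows, so rows that do not move let the fingers close. It gives the time, the measured TCP pose, the force, the opening and the grip force at its end, in the units of the state.
- r.read_state(): the state, without advancing time (a new reading comes with each control period).
- r.snapshot(name): name is "scene" or "top"; returns a dict with "img" (480x640x3 uint8, red, green, blue), "z_map" (480x640 float32, m along the optical axis (not along the pixel's ray), 0 where there is no reading), "camera_matrix" (3x3 intrinsics, pixels), "T" (4x4, takes a point from camera to world coordinates). Camera axes: x right, y up, looking along -z (the intrinsics and any distortion apply to the point x, -y, -z); pixel columns grow to the right and rows downward; lengths in m; the calibration is good to about 2 mm. A picture is of the moment at which its call begins.
- r.close_job(): hands the job in; it is judged then, once.
Trained networks look in a picture, given as the dict that the camera call returned (one of the last four; its "shot" number tells which), for a name from the list of things; names that differ only in an ending like _2 or _b are one class to them, and where a whole thing is asked for, a point or a joint stands for the part that bears it (a point fixed in the world has none). Each returns a list of dicts, best first, with "confidence" (0 to 1); they miss things now and then, are a little off and sometimes report something else, mostly with a low value. They report only what shows in the picture. A call takes as long as a camera call. They do not tell look-alikes from the thing itself.
- r.trace(picture, query): "pixels" (480x640 bool, what is visible of it) and "location" ([column, row] in pixels, amid what is visible of it).
- r.landmark_of(picture, query): "location" ([column, row] in pixels: a listed point, or the origin of a listed thing).
The state is a dict: "time": time; "joint_positions": joint angles; "joint_velocities": joint speeds; "tau": joint torques, N m; "tcp_pos": TCP position; "tcp_rot": TCP orientation; "ft_force": force on the tool from outside, world axes, zero at the start; "torque": the same for the moment, N m; "gripper_width": opening from 0.0 (shut) to 1.0 (fully open); "grasp_force": force on a finger pad.
Only numpy, scipy, OpenCV 4.12 (cv2) and the standard library are available. Lean on these libraries where they do the work, as an engineer would, in place of code of your own. Each camera call takes 0.05 s, during which the arm holds its last target. There are 200 camera calls.

### The job

Pick up the jar arm by its spigot and lower its drilled hub squarely over the tall rod of the coating stand. The slot under the hub must drop over the drive key at the rod's foot, so turn the arm gently about the rod until it does, then let go with the arm fully home, flat on the platter. Do not ram or force the arm against the stand, and leave the other things on the bench alone.

Things in the scene. Friction and masses are not known exactly. Their poses are not given: they have to be found in the camera images.
- jar_arm: Loose jar arm, bare aluminium, 0.3 to 0.46 kg, lying flat: a bar with a drilled hub at one end and an upright spigot at the other. Origin on its flat underside below the spigot's middle; x along the bar to the hub, y across, z up. Bar 28 mm thick, 50 mm wide at its foot, from x = -25 mm; hub 70 (x) by 60 (y) by 28 mm, its middle at x = 100 mm.
- spigot (a point): Where to grip the jar arm: middle of its flat-sided spigot, 49 mm above the underside, 100 mm from the bore, so the rod clears the gripper; axes of the jar arm. The spigot is 24 mm wide (y), 40 mm long (x) and stands from 28 to 70 mm above the underside. The centre of mass lies about 50 mm from it towards the hub: grip firmly (about 50 N) to keep the arm level.
- bore (a point): Centre of the vertical bore (18.4 mm wide, right through) at the underside of the hub, 100 mm along x from the jar arm's origin; axes of the jar arm. A straight slot 18.4 mm wide and 10 mm deep runs right across the hub's underside along y, through the bore.
- stand: Coating stand, fixed: grey housing 150 mm square, 33 mm high, on it a dark steel platter of 75 mm radius, top 45 mm above the bench, and a 16 mm steel rod 160 mm tall from its middle. Origin on the bench under the rod; z up; x points away from the robot, turned 5 to 46 degrees clockwise seen from above. A brake holds the platter: do not force it. Over 40 N on the stand is too much; 4 N will do.
- rod_top (a point): Top of the rod, on its axis, 205 mm above the bench; axes of the stand. The rod's last 8 mm are a cone, 5 mm wide at the tip.
- seat (a point): On the rod's axis at the platter's top, 45 mm above the bench: where the bore point lies when home. A steel key 60 mm long, 15 wide, 10 high lies on the platter across the rod's foot, 7 to 53 degrees counter-clockwise (from above) of the stand's y axis; no reading gives it. The arm fits with its spigot on the robot's side (or half round); off by over 3 degrees, the hub rests on the key, 10 mm high.
- jar_a: Bystander: teal painted glass jar, upside down, 82 mm wide, 122 mm tall; origin under its middle.
- jar_b: Bystander: white painted glass jar, upside down, 82 mm wide, 122 mm tall; origin under its middle.
- tub_a: Bystander: white closed plastic tub, 100 mm wide, 80 mm tall; origin under its middle.
- tape_roll: Bystander: roll of paper tape lying flat, 84 mm wide, 24 mm high; origin under its middle.
- spanner: Bystander: steel spanner lying flat, 150 mm long; origin at the middle of its underside.
- spacer: Bystander: steel spacer ring, 44 mm wide, 14 mm high; origin under its middle.
- paint_tin: Bystander: paint tin, 90 mm wide, 100 mm tall; origin under its middle.
Not all that is in view belongs to the job. What is shaped like the jar_arm but blue or orange is not meant.

How it is judged:
On the way, in this order (a step that is already met when the one before it is completed fails the run):
1. the jar arm is lifted with its hub above the rod's top (z of bore in the frame of rod_top above 0 m), for 0.1 s.
2. the hub is threaded on the rod, at least 50 mm down (z of bore in the frame of rod_top below -0.05 m and horizontal distance between bore and rod_top below 0.006 m), for 0.1 s.
At the end, for the whole second after the job is handed in: The jar arm is on the rod, fully home: its bore within 3 mm in height and 4 mm sideways of the seat point, level within 2 degrees (0.035 rad), at rest and released (z of bore in the frame of seat between -0.003 and 0.003 m and horizontal distance between bore and seat below 0.004 m and angle between jar_arm's own z axis and vertical below 0.035 rad and linear speed of jar_arm below 0.02 m/s); the robot touches nothing.
It fails at once if the jar arm presses on the stand with more than 40 N (contact force between jar_arm and stand above 40 N).
It fails at once if the robot presses on the stand with more than 10 N (contact force between any of the arm, the fingers and stand above 10 N).
It fails at once if a bystander is moved by more than 20 mm (distance of any of jar_a, jar_b, tub_a, tape_roll, spanner, spacer, paint_tin from where it was at the start of the episode above 0.02 m).
It also fails if it takes over 69 s, if anything falls off the work surface, if the arm or the gripper's body presses on something with over 40 N, if the wrist force passes 120 N, or if a joint passes its speed limit or range.

## Working session

There is one attempt and no reset: what is moved stays moved. The work goes in short steps, Python scripts to look and compute and a shell command to move; the robot and the scene stay as the last step left them, time stands still between calls to the robot, and variables do not carry over. Pictures are saved under pics/ and viewed, at most 10 in all, crops included, and the job is handed in when it is done.

```bash
mkdir -p pics; ls; cat > h.py <<'E'
import numpy as np, cv2
from cell import r
from scipy.spatial.transform import Rotation as R
def w(p,c,ro,d=None):
    K=p["camera_matrix"]; d=p["z_map"][int(round(ro)),int(round(c))] if d is None else d
    v=np.array([(c-K[0,2])/K[0,0]*d,-(ro-K[1,2])/K[1,1]*d,-d,1.])
    return (p["T"]@v)[:3]
def cloud(p,m):
    ys,xs=np.nonzero(m&(p["z_map"]>0)); K=p["camera_matrix"]; d=p["z_map"][ys,xs]
    v=np.stack([(xs-K[0,2])/K[0,0]*d,-(ys-K[1,2])/K[1,1]*d,-d,np.ones_like(d)])
    return (p["T"]@v)[:3].T
def atz(p,c,ro,z):
    a=w(p,c,ro,1.); o=p["T"][:3,3]; return o+(a-o)*(z-o[2])/(a[2]-o[2])
E
python3 - <<'E'
from h import *
print(r.grip_depth,r.read_state())
for n in("top","scene"):
    p=r.snapshot(n); cv2.imwrite(f"pics/{n}0.png",p["img"][:,:,::-1])
    print(n,p["T"].round(3).tolist(),p["camera_matrix"].tolist())
    for q in ("jar_arm","stand"):
        for t in r.trace(p,q):
            c=cloud(p,t["pixels"]); print(q,"tr",round(t["confidence"],2),t["location"],t["pixels"].sum(),np.median(c,0).round(3))
    for q in ("jar_arm","spigot","bore","rod_top","seat","stand"):
        for t in r.landmark_of(p,q): print(q,round(t["confidence"],2),t["location"])
E
```

```text
pics
0.0187 {'time': 0.0, 'joint_positions': array([-1.40303310e+00,  5.33401070e-02,  1.61432583e+00,  1.80255208e-05,
        1.47597528e+00, -1.19032306e-01]), 'joint_velocities': array([6.79978165e-05, 7.72396972e-04, 7.72960407e-04, 6.77687232e-04,
       5.30445193e-04, 3.47077348e-04]), 'tau': array([-8.93162123e-04, -3.93686235e+01, -3.70179391e+01, -2.49434142e-04,
        6.94626564e-03, -7.35982326e-06]), 'tcp_pos': array([ 0.17668014, -0.59885146,  0.23005438]), 'tcp_rot': array([-3.10732083e+00, -4.48659632e-01,  5.01882598e-05]), 'ft_force': array([-0.14789327, -0.59621883, -0.40796533]), 'torque': array([-0.0092063 ,  0.00987406, -0.00069407]), 'grasp_force': 0.0, 'gripper_width': 1.0027032675669398}
top [[-0.02, 0.988, -0.153, 0.316], [-1.0, -0.021, -0.008, 0.003], [-0.011, 0.153, 0.988, 1.26], [0.0, 0.0, 0.0, 1.0]] [[505.4026248388133, 0.0, 318.77217728344664], [0.0, 505.4026248388133, 236.23532736228336], [0.0, 0.0, 1.0]]
jar_arm tr 0.81 [473.2, 342.9] 1619 [ 0.242 -0.35   0.028]
jar_arm tr 0.59 [412.7, 171.4] 1413 [ 0.667 -0.224  0.027]
jar_arm tr 0.16 [511.6, 241.
[... 583 characters left out ...]
[620.95353455126, 0.0, 319.6571906904402], [0.0, 620.95353455126, 238.06801493719288], [0.0, 0.0, 1.0]]
jar_arm tr 0.74 [354.3, 187.0] 1236 [0.329 0.164 0.025]
jar_arm tr 0.73 [264.4, 346.6] 1413 [ 0.678 -0.231  0.027]
jar_arm tr 0.73 [176.8, 226.7] 1331 [ 0.252 -0.36   0.026]
stand tr 0.71 [408.6, 253.9] 3134 [0.586 0.2   0.042]
jar_arm 0.83 [374.6, 178.5]
jar_arm 0.73 [156.8, 232.3]
jar_arm 0.59 [272.3, 324.8]
spigot 0.86 [149.2, 225.0]
spigot 0.73 [375.5, 171.0]
spigot 0.7 [270.4, 313.9]
bore 0.83 [345.4, 199.3]
bore 0.68 [187.6, 224.3]
bore 0.65 [264.5, 355.4]
bore 0.44 [269.3, 315.6]
rod_top 0.83 [413.0, 213.0]
seat 0.84 [410.7, 252.0]
stand 0.91 [407.4, 255.1]
stand 0.37 [271.1, 317.0]
```

View pics/top0.png

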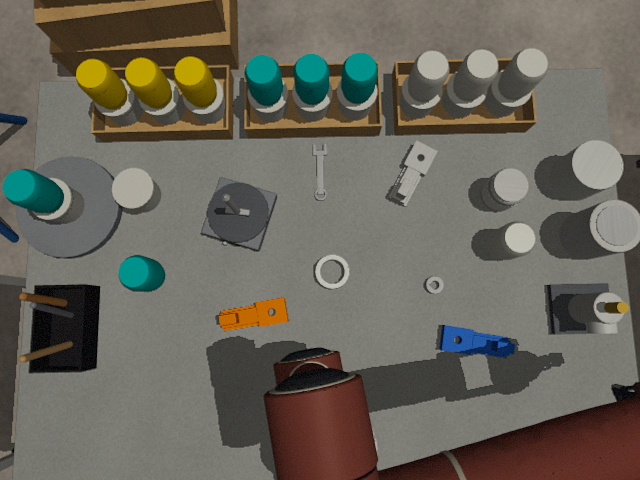

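View pics/scene0.png

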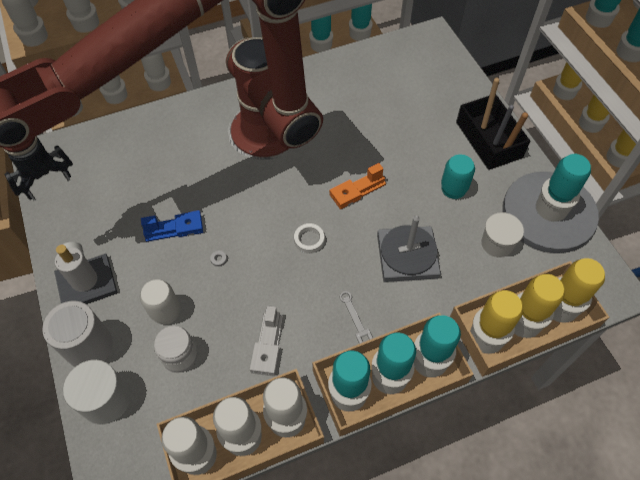

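The top view shows three arm shapes: orange at (252,314), blue at (478,341) and bare aluminium at (412,172). The bare one fits the description. The stand is at (240,213), and a light key shows on its platter. Next are the close crops and measurements.

```bash
python3 - <<'E'
from h import *
p=r.snapshot("top"); im=p["img"][:,:,::-1]
a=cv2.resize(im[130:215,370:455],(480,480),interpolation=cv2.INTER_CUBIC)
b=cv2.resize(im[165:260,192:287],(480,480),interpolation=cv2.INTER_CUBIC)[:, :320]
q=r.snapshot("scene"); 
cv2.imwrite("pics/crop1.png",np.hstack([a,b]))
def an(p,box,n):
    m=np.zeros((480,640),bool); x0,x1,y0,y1=box; m[y0:y1,x0:x1]=1
    c=cloud(p,m)
    for z0,z1 in((.02,.036),(.06,.08)):
        s=c[(c[:,2]>z0)&(c[:,2]<z1)]
        (cx,cy),(W,H),ang=cv2.minAreaRect(s[:,:2].astype(np.float32)); print(n,z0,len(s),np.median(s,0).round(4),(round(cx,4),round(cy,4)),round(W,4),round(H,4),round(ang,1))
an(p,(385,442,138,210),"top"); an(q,(245,290,300,378),"scene")
for P,box in((p,(195,285,170,260)),(q,(370,445,205,285))):
    m=np.zeros((480,640),bool); x0,x1,y0,y1=box; m[y0:y1,x0:x1]=1
    c=cloud(P,m); s=c[(c[:,2]>.07)]; o=np.argsort(s[:,2])[::-1]
    print("rod",len(s),s[o[:5]].round(4).tolist(), np.median(s,0).round(4))
    for z0,z1 in((.028,.038),(.041,.048),(.0515,.0585)):
        s=c[(c[:,2]>z0)&(c[:,2]<z1)]; (cx,cy),(W,H),ang=cv2.minAreaRect(s[:,:2].astype(np.float32)); print(z0,len(s),np.median(s[:,2]),(round(cx,4),round(cy,4)),round(W,4),round(H,4),round(ang,1))
print("lm top: spig",atz(p,401.4,189,.049),"bore@28",atz(p,420.5,157.5,.028),"rodtop",atz(p,225.4,193.2,.205),"seat",atz(p,237.6,209.6,.045),"stand",atz(p,241.6,214.3,0))
print("lm sc: spig",atz(q,270.4,313.9,.049),"bore0",atz(q,264.5,355.4,0.0),"rodtop",atz(q,413,213,.205),"seat",atz(q,410.7,252,.045),"stand",atz(q,407.4,255.1,0))
E
```

```text
top 0.02 928 [ 0.6852 -0.2344  0.0273] (0.6633, -0.225) 0.0599 0.1618 60.6
top 0.06 165 [ 0.6139 -0.1964  0.0696] (0.6152, -0.1969) 0.0236 0.0399 60.2
scene 0.02 955 [ 0.6921 -0.2395  0.0267] (0.6698, -0.2303) 0.0605 0.1599 60.5
scene 0.06 203 [ 0.6272 -0.2052  0.0678] (0.6909, -0.2132) 0.0345 0.1851 80.8
rod 149 [[0.5681, 0.2118, 0.2086], [0.5685, 0.21, 0.207], [0.5666, 0.206, 0.2052], [0.5713, 0.2127, 0.2045], [0.569, 0.2083, 0.2044]] [0.5652 0.2076 0.1633]
0.028 709 0.032528304342693604 (0.5682, 0.2113) 0.1502 0.1521 72.0
0.041 2197 0.044617550749441515 (0.5692, 0.2112) 0.1482 0.148 82.8
0.0515 94 0.053933640932106064 (0.5791, 0.1971) 0.1126 0.0997 21.7
rod 193 [[0.5818, 0.2057, 0.2049], [0.5764, 0.2084, 0.2045], [0.5734, 0.2018, 0.2041], [0.5777, 0.2051, 0.2038], [0.5769, 0.211, 0.2036]] [0.5798 0.2031 0.147 ]
0.028 579 0.0323398893015423 (0.5766, 0.2061) 0.1504 0.1538 71.9
0.041 1300 0.04430136329720258 (0.5763, 0.2057) 0.1465 0.1492 48.7
0.0515 84 0.053674856894812994 (0.5766, 0.1869) 0.1197 0.1097 10.0
lm top: spig [ 0.61670462 -0.19284876  0.049     ] bore@28 [ 0.70233992 -0.24797216  0.028     ] rodtop [0.57727748 0.20959609 0.205     ] seat [0.57484104 0.21055832 0.045     ] stand [0.57198694 0.20799742 0.        ]
lm sc: spig [ 0.613655   -0.19888065  0.049     ] bore0 [ 0.69265147 -0.24706723  0.        ] rodtop [0.56248853 0.20438951 0.205     ] seat [0.58603411 0.20747632 0.045     ] stand [ 5.70868586e-01  2.10862524e-01 -2.22044605e-16]
```

View pics/crop1.png

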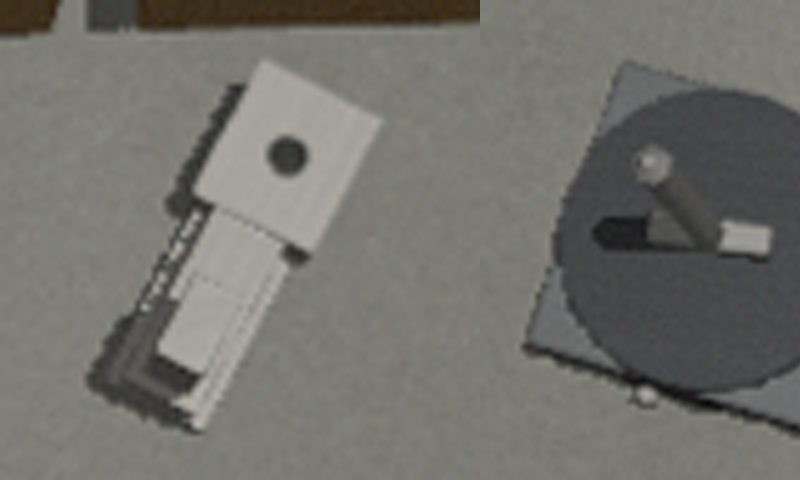

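The crop shows bare metal with the bore at top-view pixel (421,157) and the spigot at (403,189), so this is the right arm. The key runs from about (226,210) to (250,213) in the top view. First I turn by 46° while rising, then travel.

```bash
python3 -m crank '[[0,0,-0.5,1,1],[0,0,-0.5,1,1],[0,0,-0.5,1,1],[0,0,-0.5,1,1],[0,0,0,1,1],[0,0,0,0.75,1],[0,0,0,0,1]]'
python3 -m crank '[[0.3,-1,0,0,1],[0.3,-1,0,0,1],[0.3,-1,0,0,1],[0.3,-1,0,0,1],[0.3,-1,0,0,1],[0.3,-1,0,0,1],[0.3,-1,0,0,1],[0.3,-1,0,0,1]]'
python3 -m crank '[[0.3,-1,0,0,1],[0.3,-1,0,0,1],[0.3,-1,0,0,1],[0.3,-1,0,0,1],[0.3,-1,0,0,1],[0.3,-1,0,0,1],[0.3,-1,0,0,1],[0.3,-1,0,0,1]]'
python3 -m crank '[[0.4,-1,0,0,1],[0.4,-1,0,0,1],[0.4,-1,0,0,1],[0.4,-1,0,0,1],[0.3,-1,0,0,1],[0.3,-1,0,0,1],[0,0,0,0,1]]'
```

```text
time: 1.7
tcp_pos: [0.1768, -0.5995, 0.2815]
tcp_rot: [3.037, -0.801, 0.0]
ft_force: [0.2, -0.1, -0.5]
gripper_width: 1.001
grasp_force: 0.0
time: 2.5
tcp_pos: [0.3283, -0.4542, 0.2812]
tcp_rot: [-3.039, 0.798, 0.0]
ft_force: [0.8, 0.6, -0.5]
gripper_width: 0.998
grasp_force: 0.0
time: 3.3
tcp_pos: [0.4792, -0.3099, 0.2812]
tcp_rot: [-3.039, 0.798, 0.0]
ft_force: [0.7, 0.3, 0.7]
gripper_width: 1.002
grasp_force: 0.0
time: 4.0
tcp_pos: [0.6018, -0.2053, 0.2808]
tcp_rot: [-3.039, 0.793, 0.001]
ft_force: [0.3, -0.4, 0.3]
gripper_width: 0.995
grasp_force: 0.0
```

```bash
cat >> h.py <<'E'
def go(tx,ty,tz,yaw):
    s=r.read_state(); A=R.from_rotvec(s["tcp_rot"]).as_matrix(); d=A.T@(np.array([tx,ty,tz])-s["tcp_pos"])
    y=np.degrees(np.arctan2(A[1,0],A[0,0])); t=(y-yaw+180)%360-180
    print("t",s["time"].__round__(2),"tcp",s["tcp_pos"].round(4),"yaw",round(y,2),"zaxis",A[:,2].round(3),"F",s["ft_force"].round(1),"M",s["torque"].round(2),"w",round(s["gripper_width"],3),"gf",round(s["grasp_force"],1),"j6",s["joint_positions"][5].round(2))
    print("units",(d/.025).round(2),"turn",round(t/8,2))
E
python3 - <<'E'
from h import *
go(.6187,-.2005,.034,-29.6)
p=r.snapshot("top"); cv2.imwrite("pics/x.png",p["img"][:,:,::-1])
for a,b in(((226.1,207),(249,209.6)),((225.7,214.1),(249.4,216.5))):
    v=atz(p,*b,.055)-atz(p,*a,.055); print(np.degrees(np.arctan2(-v[1],-v[0])),np.linalg.norm(v))
E
```

```text
t 4.0 tcp [ 0.6018 -0.2053  0.2808] yaw -29.25 zaxis [-0.     0.001 -1.   ] F [ 0.3 -0.4  0.3] M [ 0.01 -0.    0.04] w 0.995 gf 0.0 j6 1.64
units [ 0.5  -0.49  9.87] turn 0.04
82.15279883952623 0.05648650112367461
82.87790336711686 0.05823315016733334
```

```bash
python3 -m crank '[[0.5,-0.5,1,0,1],[0,0,1,0,1],[0,0,1,0,1],[0,0,1,0,1],[0,0,1,0,1],[0,0,1,0,1],[0,0,1,0,1],[0,0,0,0,1]]'
python3 - <<'E'
from h import *
go(.6187,-.2005,.034,-29.6)
p=r.snapshot("scene"); im=p["img"][:,:,::-1]
q=r.snapshot("top")["img"][:,:,::-1]
cv2.imwrite("pics/a.png",np.hstack([cv2.resize(im[260:380,210:330],(400,400)),cv2.resize(q[120:240,350:470],(400,400))]))
E
```

```text
time: 4.85
tcp_pos: [0.6139, -0.2023, 0.1015]
tcp_rot: [-3.037, 0.801, 0.013]
ft_force: [-0.1, -0.1, -1.4]
gripper_width: 0.997
grasp_force: 0.0
t 4.85 tcp [ 0.6139 -0.2023  0.1015] yaw -29.56 zaxis [-0.008  0.003 -1.   ] F [-0.1 -0.1 -1.4] M [0.02 0.02 0.03] w 0.997 gf 0.0 j6 1.65
units [ 0.15 -0.16  2.7 ] turn 0.0
```

View pics/a.png

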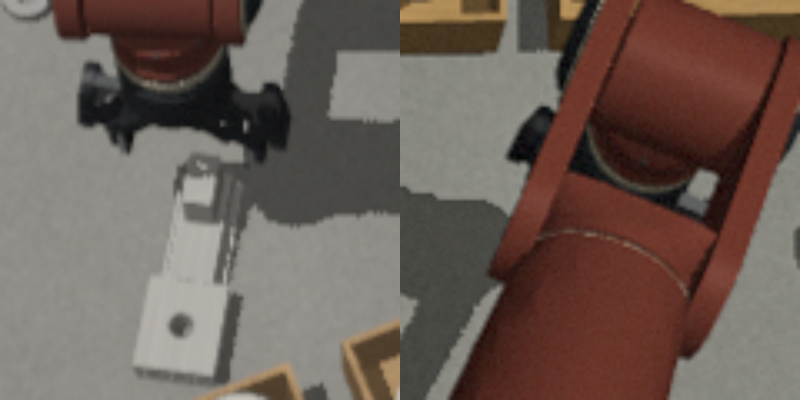

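The fingers straddle the spigot (scene view about (270,317)), so the alignment is plausible. Now I descend slowly and close.

```bash
python3 -m crank '[[0.1,-0.1,0.6,0,1],[0,0,0.6,0,1],[0,0,0.6,0,1],[0,0,0.5,0,1],[0,0,0.3,0,1],[0,0,0,0,1]]'
python3 -m crank '[[0,0,0,0,0.5],[0,0,0,0,0.3],[0,0,0,0,0.1],[0,0,0,0,0],[0,0,0,0,0],[0,0,0,0,0],[0,0,0,0,0]]'
python3 -c "
from h import *
go(.6187,-.2005,.034,-29.6)"
```

```text
time: 5.55
tcp_pos: [0.6196, -0.2012, 0.0391]
tcp_rot: [-3.037, 0.801, 0.005]
ft_force: [-0.2, 0.5, 0.6]
gripper_width: 1.0
grasp_force: 0.0
time: 6.25
tcp_pos: [0.6214, -0.2019, 0.0421]
tcp_rot: [3.038, -0.802, 0.002]
ft_force: [0.4, 1.1, 3.9]
gripper_width: 0.271
grasp_force: 59.6
t 6.25 tcp [ 0.6214 -0.2019  0.0421] yaw -29.56 zaxis [ 0.001 -0.    -1.   ] F [0.4 1.1 3.9] M [0.14 0.11 0.02] w 0.271 gf 59.6 j6 1.66
units [-0.12  0.01  0.32] turn 0.0
```

```bash
python3 -m crank '[[0,0,0,0,0.45],[0,0,0,0,0.45],[0,0,0.2,0,0.45],[0,0,0.2,0,0.45],[0,0,0,0,0.45],[0,0,0,0,0.45]]'
python3 -c "
from h import *
go(.6187,-.2005,.034,-29.6)"
```

```text
time: 6.85
tcp_pos: [0.6204, -0.2016, 0.0306]
tcp_rot: [-3.037, 0.802, 0.002]
ft_force: [0.5, -0.1, 0.2]
gripper_width: 0.449
grasp_force: 0.0
t 6.85 tcp [ 0.6204 -0.2016  0.0306] yaw -29.57 zaxis [-0.001  0.    -1.   ] F [ 0.5 -0.1  0.2] M [-0.03 -0.04  0.03] w 0.449 gf 0.0 j6 1.66
units [-0.08 -0.01 -0.14] turn 0.0
```

```bash
python3 -m crank '[[0,0,-0.1,0,0.3],[0,0,0,0,0.1],[0,0,0,0,0],[0,0,0,0,0],[0,0,0,0,0],[0,0,0,0,0]]'
python3 -c "
from h import *
go(.6187,-.2005,.034,-29.6)"
```

```text
time: 7.45
tcp_pos: [0.621, -0.2018, 0.0341]
tcp_rot: [3.038, -0.802, 0.0]
ft_force: [-0.3, 0.8, 1.5]
gripper_width: 0.277
grasp_force: 62.0
t 7.45 tcp [ 0.621  -0.2018  0.0341] yaw -29.56 zaxis [ 0. -0. -1.] F [-0.3  0.8  1.5] M [ 0.04  0.21 -0.01] w 0.277 gf 62.0 j6 1.66
units [-0.11 -0.    0.01] turn 0.0
```

```bash
python3 -m crank '[[0,0,-0.3,0,0],[0,0,-0.6,0,0],[0,0,-1,0,0],[0,0,-1,0,0],[0,0,-1,0,0],[0,0,-1,0,0],[0,0,-1,0,0],[0,0,-1,0,0]]'
python3 -m crank '[[0,0,-1,0,0],[0,0,-1,0,0],[0,0,-0.6,0,0],[0,0,0,0,0],[0,0,0,0,0]]'
python3 -c "
from h import *
go(.5726-.1*np.cos(np.radians(7.5)),.2087+.1*np.sin(np.radians(7.5)),.271,-7.5)
p=r.snapshot('scene'); m=np.zeros((480,640),bool); m[200:400,200:340]=1
for t in r.trace(p,'jar_arm'):
  c=cloud(p,t['pixels']); print(t['confidence'],np.median(c,0).round(3))
for t in r.landmark_of(p,'bore'): print(t['confidence'],t['location'])
"
```

```text
time: 8.25
tcp_pos: [0.6206, -0.2017, 0.2081]
tcp_rot: [3.038, -0.802, 0.001]
ft_force: [0.5, 0.1, -3.4]
gripper_width: 0.274
grasp_force: 61.4
time: 8.75
tcp_pos: [0.6206, -0.2017, 0.2707]
tcp_rot: [-3.037, 0.802, 0.001]
ft_force: [-0.4, -0.9, -3.3]
gripper_width: 0.268
grasp_force: 61.6
t 8.75 tcp [ 0.6206 -0.2017  0.2707] yaw -29.57 zaxis [-0.001  0.    -1.   ] F [-0.4 -0.9 -3.3] M [0.05 0.14 0.05] w 0.268 gf 61.6 j6 1.66
units [-13.48 -11.83  -0.  ] turn -2.76
0.84 [0.329 0.167 0.026]
0.63 [ 0.685 -0.235  0.263]
0.63 [ 0.252 -0.361  0.026]
0.91 [251.7, 322.6]
0.85 [185.4, 224.8]
```

```bash
python3 -m crank '[[0,0,0,-0.6,0],[0,0,0,-0.9,0],[0,0,0,-0.86,0],[0,0,0,-0.4,0],[-0.2,-0.4,0,0,0],[-0.4,-0.8,0,0,0],[-0.5,-1,0,0,0],[-0.5,-1,0,0,0]]'
python3 -m crank '[[-0.5,-1,0,0,0],[-0.5,-1,0,0,0],[-0.5,-1,0,0,0],[-0.5,-1,0,0,0],[-0.5,-1,0,0,0],[-0.5,-1,0,0,0],[-0.5,-1,0,0,0],[-0.5,-1,0,0,0]]'
python3 -m crank '[[-0.5,-1,0,0,0],[-0.5,-1,0,0,0],[-0.5,-1,0,0,0],[-0.4,-0.8,0,0,0],[-0.2,-0.5,0,0,0],[0,0,0,0,0],[0,0,0,0,0]]'
cat >look.py <<'E'
from h import *
import sys
go(.5726-.1*np.cos(np.radians(7.5)),.2087+.1*np.sin(np.radians(7.5)),.271,-7.5)
s=r.read_state(); z0=s["tcp_pos"][2]-.034
for n in("top","scene"):
    p=r.snapshot(n); im=p["img"][:,:,::-1]
    cv2.imwrite(f"pics/{n}_{sys.argv[1]}.png",im)
    for q in("bore","rod_top","seat","spigot"):
        for t in r.landmark_of(p,q): print(n,q,round(t["confidence"],2),t["location"],atz(p,*t["location"],{"bore":z0,"rod_top":.205,"seat":.045,"spigot":z0+.049}[q]).round(4))
    for t in r.trace(p,"jar_arm"):
        c=cloud(p,t["pixels"]); 
        if np.median(c[:,2])<.06: continue
        s=c[abs(c[:,2]-z0-.028)<.012]
        (cx,cy),(W,H),a=cv2.minAreaRect(s[:,:2].astype(np.float32)); print(n,"arm",np.median(c,0).round(3),len(s),(round(cx,4),round(cy,4)),round(W,4),round(H,4),round(a,1))
E
python3 look.py b
```

```text
time: 9.7
tcp_pos: [0.5906, -0.1157, 0.2701]
tcp_rot: [-3.134, 0.208, 0.003]
ft_force: [0.0, -0.0, -4.0]
gripper_width: 0.271
grasp_force: 61.5
time: 10.5
tcp_pos: [0.5171, 0.0956, 0.2704]
tcp_rot: [-3.134, 0.207, 0.002]
ft_force: [-0.3, -0.4, -3.4]
gripper_width: 0.272
grasp_force: 61.5
time: 11.2
tcp_pos: [0.4803, 0.2073, 0.2709]
tcp_rot: [3.134, -0.205, -0.001]
ft_force: [0.7, 0.2, -4.2]
gripper_width: 0.277
grasp_force: 61.5
t 11.2 tcp [0.4803 0.2073 0.2709] yaw -7.49 zaxis [-0.    -0.001 -1.   ] F [ 0.7  0.2 -4.2] M [ 0.03  0.11 -0.02] w 0.277 gf 61.5 j6 1.97
units [-0.35 -0.54 -0.  ] turn 0.0
top bore 0.83 [230.2, 191.7] [0.5724 0.1934 0.2369]
top bore 0.83 [275.6, 312.3] [0.3223 0.1005 0.2369]
top bore 0.55 [457.0, 340.3] [ 0.2603 -0.2586  0.2369]
top rod_top 0.6 [226.0, 195.5] [0.5722 0.2083 0.205 ]
top seat 0.94 [235.9, 213.0] [0.5664 0.2147 0.045 ]
top spigot 0.97 [502.3, 348.9] [ 0.2455 -0.3299  0.2859]
top spigot 0.81 [229.1, 316.5] [0.3158 0.1846 0.2859]
top spigot 0.56 [217.6, 233.4] [0.4769 0.2083 0.2859]
top arm [0.57  0.185 0.264] 732 (0.5308, 0.1963) 0.0596 0.161 86.7
scene bore 0.97 [188.6, 225.1] [ 0.407  -0.3156  0.2369]
scene bore 0.9 [410.5, 213.4] [0.5781 0.1856 0.2369]
scene bore 0.78 [344.9, 197.1] [0.475  0.0591 0.2369]
scene rod_top 0.73 [415.0, 214.3] [0.5678 0.2072 0.205 ]
scene rod_top 0.23 [451.5, 189.7] [0.537  0.3246 0.205 ]
scene seat 0.56 [409.6, 248.2] [0.5745 0.2099 0.045 ]
scene spigot 0.74 [150.2, 225.5] [ 0.4073 -0.3968  0.2859]
scene spigot 0.73 [403.6, 167.6] [0.4803 0.2092 0.2859]
scene spigot 0.6 [374.4, 171.1] [0.463  0.1399 0.2859]
scene arm [0.556 0.193 0.263] 1022 (0.5417, 0.1973) 0.0627 0.1535 82.1
scene arm [0.443 0.414 0.104] 0 (0.0, 0.0) 0.0 0.0 0.0
```

```bash
python3 - <<'E'
from h import *
a=cv2.imread("pics/top_b.png")[150:250,190:290]; b=cv2.imread("pics/scene_b.png")[160:260,355:455]
cv2.imwrite("pics/b.png",np.hstack([cv2.resize(x,(400,400),interpolation=cv2.INTER_CUBIC) for x in(a,b)]))
E
```

```text
(no output)
```

View pics/b.png

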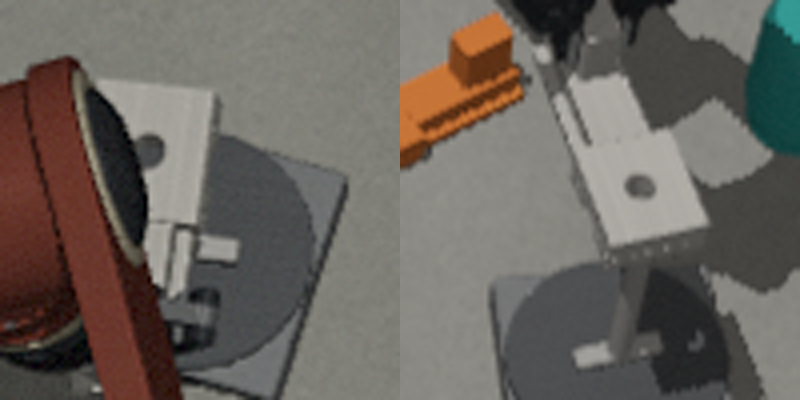

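```bash
python3 - <<'E'
from h import *
a=cv2.imread("pics/top0.png")[180:230,205:255]; b=cv2.imread("pics/scene0.png")[208:268,380:440]
cv2.imwrite("pics/c.png",np.hstack([cv2.resize(a,(400,400),interpolation=cv2.INTER_CUBIC),cv2.resize(b,(400,400),interpolation=cv2.INTER_CUBIC)]))
E
```

```text
(no output)
```

View pics/c.png

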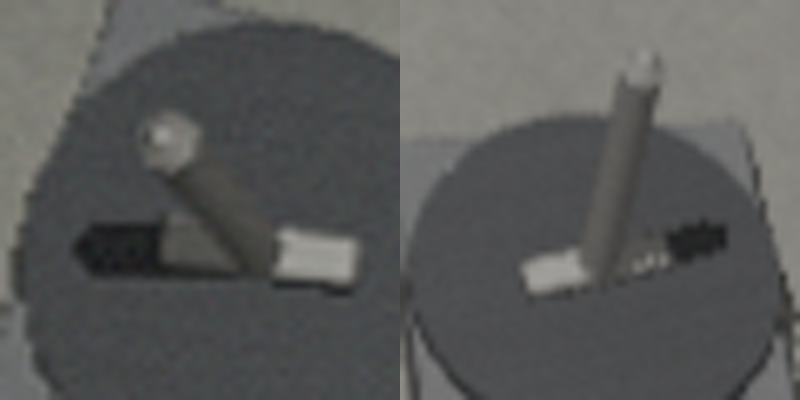

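The bore hole is at (227.1,187.4) in the top view and (414.6,206.4) in the scene view. The rod tip was at (225.0,196.6) and (416.3,216.1). Comparing them within each camera cancels the calibration offset.

```bash
python3 - <<'E'
from h import *
for n,h,t in(("top",(227.1,187.4),(225.,196.6)),("scene",(414.6,206.4),(416.3,216.1))):
    p=r.snapshot(n); b=atz(p,*h,.265); a=atz(p,*t,.204); print(n,b.round(4),a.round(4),(a-b).round(4)[:2])
    if n=="scene":
        for e in(((527,296),(668,262)),((523,265),(660,236))):
            u=[atz(p,380+(x-400+.5)/6.667-.5,208+(y+.5)/6.667-.5,.055) for x,y in e]; v=u[0]-u[1]; print(np.degrees(np.arctan2(-v[1],-v[0])),np.linalg.norm(v))
E
```

```text
top [0.5744 0.1945 0.265 ] [0.5701 0.2106 0.204 ] [-0.0044  0.0161]
scene [0.5791 0.1922 0.265 ] [0.5731 0.2082 0.204 ] [-0.006  0.016]
82.82263792011281 0.059068258908627685
81.11559707757569 0.05705023811960358
```

```bash
python3 -m crank '[[-0.15,-0.3,0,0,0],[-0.14,-0.31,0,0,0],[0,0,0,0,0],[0,0,0.4,0,0],[0,0,0.4,0,0],[0,0,0,0,0],[0,0,0,0,0]]'
python3 -m crank '[[0,0,0.25,0,0],[0,0,0.25,0,0],[0,0,0.2,0,0],[0,0,0,0,0]]'
python3 -c "
from h import *
go(.473,.222,.2,-7.7)"
```

```text
time: 12.6
tcp_pos: [0.4749, 0.2233, 0.2503]
tcp_rot: [3.134, -0.206, -0.003]
ft_force: [-0.6, -0.2, -4.0]
gripper_width: 0.276
grasp_force: 61.4
time: 13.0
tcp_pos: [0.4747, 0.2233, 0.2324]
tcp_rot: [3.134, -0.205, -0.003]
ft_force: [-0.3, 0.2, -3.3]
gripper_width: 0.275
grasp_force: 61.5
t 13.0 tcp [0.4747 0.2233 0.2324] yaw -7.49 zaxis [-0.002 -0.001 -1.   ] F [-0.3  0.2 -3.3] M [ 0.04  0.2  -0.03] w 0.275 gf 61.5 j6 2.0
units [-0.06  0.06  1.3 ] turn 0.03
```

```bash
python3 -m crank '[[0,0,0.1,0,0],[0,0,0.1,0,0],[0,0,0.1,0,0],[0,0,0,0,0]]'
python3 -m crank '[[0,0,0.1,0,0],[0,0,0.1,0,0],[0,0,0.1,0,0],[0,0,0,0,0]]'
python3 -m crank '[[0,0,0.1,0,0],[0,0,0.1,0,0],[0,0,0.1,0,0],[0,0,0,0,0]]'
python3 -c "
from h import *
go(.473,.222,.2,-7.7)"
```

```text
time: 13.4
tcp_pos: [0.4751, 0.2235, 0.2258]
tcp_rot: [3.135, -0.205, -0.001]
ft_force: [0.9, 0.7, -4.1]
gripper_width: 0.273
grasp_force: 61.5
time: 13.8
tcp_pos: [0.4754, 0.2232, 0.2185]
tcp_rot: [3.134, -0.206, 0.0]
ft_force: [0.7, -1.0, -2.9]
gripper_width: 0.274
grasp_force: 61.5
time: 14.2
tcp_pos: [0.4755, 0.2233, 0.211]
tcp_rot: [3.134, -0.206, 0.001]
ft_force: [2.2, -2.2, -2.7]
gripper_width: 0.271
grasp_force: 61.6
t 14.2 tcp [0.4755 0.2233 0.211 ] yaw -7.5 zaxis [ 0.    -0.001 -1.   ] F [ 2.2 -2.2 -2.7] M [-0.47 -0.28 -0.18] w 0.271 gf 61.6 j6 2.0
units [-0.09  0.06  0.44] turn 0.02
```

```bash
python3 -m crank '[[0.02,0.02,0,0,0],[0,0,0.15,0,0],[0,0,0.15,0,0],[0,0,0.15,0,0],[0,0,0.15,0,0],[0,0,0,0,0]]'
python3 -m crank '[[0,0,0.2,0,0],[0,0,0.2,0,0],[0,0,0.2,0,0],[0,0,0.2,0,0],[0,0,0,0,0]]'
python3 -c "
from h import *
go(.473,.222,.2,-7.7)"
```

```text
time: 14.8
tcp_pos: [0.4753, 0.2229, 0.1952]
tcp_rot: [3.135, -0.205, -0.002]
ft_force: [0.9, -0.8, -3.9]
gripper_width: 0.27
grasp_force: 61.5
time: 15.3
tcp_pos: [0.4752, 0.2229, 0.175]
tcp_rot: [3.134, -0.205, -0.002]
ft_force: [0.5, 0.2, -4.4]
gripper_width: 0.275
grasp_force: 61.5
t 15.3 tcp [0.4752 0.2229 0.175 ] yaw -7.48 zaxis [-0.002 -0.    -1.   ] F [ 0.5  0.2 -4.4] M [-0.03  0.13 -0.02] w 0.275 gf 61.5 j6 2.0
units [-0.08  0.05 -1.  ] turn 0.03
```

```bash
python3 -m crank '[[0,0,0.25,0,0],[0,0,0.25,0,0],[0,0,0.25,0,0],[0,0,0.25,0,0],[0,0,0.25,0,0],[0,0,0.25,0,0],[0,0,0,0,0]]'
python3 -m crank '[[0,0,0.25,0,0],[0,0,0.25,0,0],[0,0,0.25,0,0],[0,0,0.25,0,0],[0,0,0.25,0,0],[0,0,0.2,0,0],[0,0,0,0.04,0]]'
python3 -c "
from h import *
go(.473,.222,.2,-7.7)"
```

```text
time: 16.0
tcp_pos: [0.4752, 0.2228, 0.1374]
tcp_rot: [3.134, -0.205, -0.002]
ft_force: [0.7, -0.2, -4.4]
gripper_width: 0.272
grasp_force: 61.5
time: 16.7
tcp_pos: [0.475, 0.2228, 0.1014]
tcp_rot: [3.134, -0.214, -0.003]
ft_force: [-0.2, 0.0, -3.5]
gripper_width: 0.273
grasp_force: 61.5
t 16.7 tcp [0.475  0.2228 0.1014] yaw -7.82 zaxis [-0.002 -0.    -1.   ] F [-0.2  0.  -3.5] M [0.06 0.2  0.04] w 0.273 gf 61.5 j6 2.0
units [-0.08  0.05 -3.95] turn -0.02
```

```bash
python3 -m crank '[[0,0,0.15,0,0],[0,0,0.15,0,0],[0,0,0.1,0,0],[0,0,0,0,0]]'
python3 -m crank '[[0,0,0.07,0,0],[0,0,0.07,0,0],[0,0,0,0,0]]'
python3 -m crank '[[0,0,0.05,0,0],[0,0,0.05,0,0],[0,0,0,0,0]]'
```

```text
time: 17.1
tcp_pos: [0.4754, 0.2229, 0.092]
tcp_rot: [3.134, -0.214, -0.001]
ft_force: [-0.3, -0.1, -3.7]
gripper_width: 0.274
grasp_force: 61.5
time: 17.4
tcp_pos: [0.4756, 0.223, 0.0888]
tcp_rot: [3.134, -0.214, -0.001]
ft_force: [0.9, -0.9, -4.1]
gripper_width: 0.271
grasp_force: 61.5
time: 17.7
tcp_pos: [0.4756, 0.223, 0.0863]
tcp_rot: [3.134, -0.214, -0.001]
ft_force: [0.2, 1.2, -3.4]
gripper_width: 0.272
grasp_force: 61.5
```

```bash
python3 -m crank '[[0,0,0.05,0,0],[0,0,0.05,0,0],[0,0,0,0,0]]'
python3 -m crank '[[0,0,0.05,0,0],[0,0,0.05,0,0],[0,0,0,0,0]]'
python3 -c "
from h import *
go(.473,.222,.079,-7.7)"
```

```text
time: 18.0
tcp_pos: [0.4755, 0.2229, 0.0838]
tcp_rot: [3.134, -0.214, -0.001]
ft_force: [0.6, 0.7, -3.3]
gripper_width: 0.272
grasp_force: 61.5
time: 18.3
tcp_pos: [0.4755, 0.2229, 0.0813]
tcp_rot: [3.134, -0.214, -0.001]
ft_force: [-0.7, 0.7, -3.8]
gripper_width: 0.271
grasp_force: 61.5
t 18.3 tcp [0.4755 0.2229 0.0813] yaw -7.81 zaxis [-0. -0. -1.] F [-0.7  0.7 -3.8] M [ 0.07  0.22 -0.02] w 0.271 gf 61.5 j6 2.0
units [-0.1   0.05  0.09] turn -0.01
```

```bash
python3 -m crank '[[0,0,0.03,0,0],[0,0,0.03,0,0],[0,0,0,0,0]]'
python3 -m crank '[[0,0,0.03,0,0],[0,0,0,0,0]]'
python3 -m crank '[[0,0,0.02,0,0],[0,0,0,0,0]]'
```

```text
time: 18.6
tcp_pos: [0.4757, 0.223, 0.0799]
tcp_rot: [3.134, -0.214, -0.0]
ft_force: [-0.3, -0.0, -4.3]
gripper_width: 0.271
grasp_force: 61.5
time: 18.8
tcp_pos: [0.4757, 0.223, 0.0793]
tcp_rot: [3.134, -0.214, 0.0]
ft_force: [-0.2, 0.6, -3.5]
gripper_width: 0.267
grasp_force: 61.5
time: 19.0
tcp_pos: [0.4758, 0.2231, 0.0791]
tcp_rot: [-3.134, 0.214, -0.0]
ft_force: [-0.2, -0.7, -2.0]
gripper_width: 0.274
grasp_force: 61.8
```

```bash
python3 -m crank '[[0,0,0.02,0,0],[0,0,0,0,0]]'
python3 -c "
from h import *
go(.473,.222,.079,-7.7)"
```

```text
time: 19.2
tcp_pos: [0.4759, 0.2231, 0.079]
tcp_rot: [3.134, -0.214, 0.0]
ft_force: [-3.2, -0.2, 3.6]
gripper_width: 0.273
grasp_force: 62.4
t 19.2 tcp [0.4759 0.2231 0.079 ] yaw -7.81 zaxis [ 0. -0. -1.] F [-3.2 -0.2  3.6] M [-0.22  0.62 -0.07] w 0.273 gf 62.4 j6 2.0
units [-0.11  0.06  0.  ] turn -0.01
```

The arm is seated on the platter, with about 7 N carried by the stand. Now I release and retreat upward.

```bash
python3 -m crank '[[0,0,0,0,0.35],[0,0,0,0,0.5],[0,0,0,0,0.7],[0,0,0,0,0.9],[0,0,0,0,0.9],[0,0,-0.3,0,0.9],[0,0,-0.6,0,0.9],[0,0,-1,0,0.9]]'
python3 -m crank '[[0,0,-1,0,0.9],[0,0,-1,0,0.9],[0,0,-1,0,0.9],[0,0,-1,0,0.9],[-0.5,0,-1,0,0.9],[-0.5,0,-1,0,0.9],[0,0,0,0,0.9],[0,0,0,0,0.9]]'
python3 - <<'E'
from h import *
go(.473,.222,.079,-7.7)
for n in("scene","top"):
    p=r.snapshot(n); cv2.imwrite(f"pics/{n}_end.png",p["img"][:,:,::-1])
    for t in r.trace(p,"jar_arm"):
        c=cloud(p,t["pixels"])
        if np.median(c[:,2])<.05 or abs(np.median(c[:,0])-.55)>.1: continue
        print(n,t["confidence"],np.median(c,0).round(4))
        s=c[(c[:,2]>.06)&(c[:,2]<.085)]; A=np.c_[s[:,:2],np.ones(len(s))]; k=np.linalg.lstsq(A,s[:,2],rcond=None)[0]; print("top face z",np.median(s[:,2]),"slope",k[:2])
im=cv2.imread("pics/scene_end.png")[150:300,340:490]; cv2.imwrite("pics/d.png",cv2.resize(im,(500,500)))
E
```

```text
time: 20.0
tcp_pos: [0.4748, 0.2227, 0.1258]
tcp_rot: [3.133, -0.214, -0.004]
ft_force: [-0.1, 0.6, -0.4]
gripper_width: 0.904
grasp_force: 0.0
time: 20.8
tcp_pos: [0.4513, 0.2266, 0.2774]
tcp_rot: [-3.133, 0.213, -0.005]
ft_force: [0.9, 0.4, -1.0]
gripper_width: 0.9
grasp_force: 0.0
t 20.8 tcp [0.4513 0.2266 0.2774] yaw -7.79 zaxis [ 0.003  0.001 -1.   ] F [ 0.9  0.4 -1. ] M [-0.03  0.03 -0.  ] w 0.9 gf 0.0 j6 2.02
units [0.86 0.07 7.94] turn -0.01
scene 0.98 [0.5307 0.2083 0.0717]
top face z 0.07143010599709942 slope [-0.01172925  0.02055649]
top 0.74 [0.5419 0.2092 0.0722]
top face z 0.07270995507055966 slope [0.0127597  0.03066926]
```

View pics/d.png

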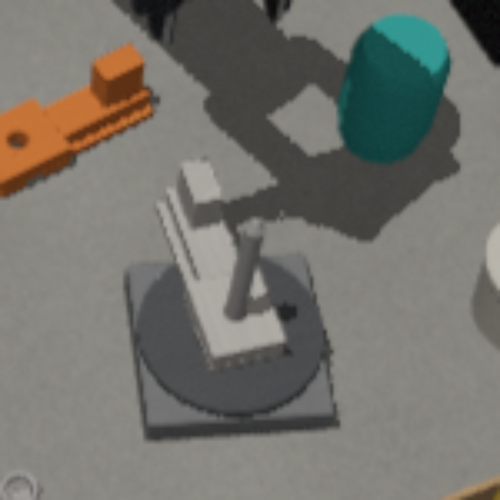

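The picture shows the arm flat on the platter with the rod through its hub. Its top face measures 0.072 m against an expected 0.073 m, and the gripper is clear.

```bash
python3 -c "
from cell import r
print(r.close_job())"
```

```text
the job is handed in; nothing more can be done
None
```

The jar arm is threaded on the rod with its slot over the key, sitting flat on the platter (top face about 72 mm, 73 mm expected) and released; I handed the job in at about 21 s, and no verdict came back.

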